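# Spin-test and park the index disc of a rotary feeder

## Task

The freshly greased index disc of the feeder needs its spin test: flick it with a fingertip (its black posts are there for that) so that it spins anticlockwise seen from above, and let it run untouched for at least two seconds, still doing at least a quarter turn a second all that time. Then, while it is still turning, brake it with a fingertip so that it comes to rest with the yellow band at the red pointer, hold it still there for a moment, and take the finger clear of it. It must stop there first time (never come to rest elsewhere and be pushed on); work by touch alone: nothing is gripped or lifted, and everything else on the bench stays where it is.

Things in the scene. Friction and masses are not known exactly. Their poses are not given: they have to be found in the camera images.
- disc_centre (a point): centre of the index disc, at its top face: a level aluminium disc 200 mm across, 10 thick, about 0.85 kg, top face 70 mm above the table, very free on a vertical axle. Hub nut 36 mm across, 18 high above the face. From radius 62 mm to the rim the face is bare and flat: the place to brake; it is rigid, so press softly. Its x axis points to the yellow band and turns with the disc
- feeder: fixed grey base under the disc, 240 mm (x) x 220 mm (y), 30 high, with a step 20 mm high on its +y side reaching 205 mm from the axle; origin on the table under the axle; +x points to the red pointer
- pointer (a point): fixed point at the level of the disc's top face, 80 mm from the axle, in line with the red pointer: the band's middle comes here when parked exactly. The pointer itself is a red block on a black post just outside the rim, 102 to 143 mm from the axle, its top level with the disc's, its point aimed at the axle
- band (a point): middle of the yellow band painted on the disc's top face, 80 mm from the axle; the band is 36 mm wide radially and covers 0.25 rad (20 mm at this radius) to either side of its middle
- disc (a joint): turn of the disc, rad, growing anticlockwise seen from above, not wrapped; the band's middle is at the pointer at 0, 6.283, 12.566 and so on. Starts between -3.2 and -0.8. The bearing slows a free disc gently: about 0.1 rad/s2 plus 0.1 rad/s2 for each rad/s of speed, a quarter more or less; from 4 rad/s it runs some 16 s
- post0 (a point): centre of the top of one of three black finger posts that stand on the disc and turn with it, 52 mm from the axle, 120 degrees apart, 16 mm across, 25 mm high above the disc's top face; the band is midway between two of them
- post1 (a point): the same point of another finger post
- post2 (a point): the same point of another finger post
- jar: bystander, to be left alone: small amber jar with brass lid, 40 mm across, 45 tall, on the feeder's side step; origin under its centre
- spool: bystander, to be left alone: copper ring 40 mm across, 22 tall, on the feeder's side step; origin under its centre
- tape: bystander, to be left alone: clear tape roll lying flat, 90 mm across, 25 tall; origin under its centre
- glue: bystander, to be left alone: white bottle with red cap, 48 mm across, 120 tall; origin under its centre
- cards: bystander, to be left alone: stack of white cards 90 x 55 x 30 mm; origin under its centre
- screwdriver: bystander, to be left alone: screwdriver lying on the table, 170 mm long; x axis runs along it
- pencup: bystander, to be left alone: blue pen cup, 72 mm across, 90 tall; origin under its centre
- stapler: bystander, to be left alone: grey stapler 130 mm long (x), 34 wide, 40 tall; origin under its centre

How it is judged (in metres and radians):
On the way, in this order (a step that is already met when the one before it is completed fails the run):
1. the disc spins anticlockwise by itself, untouched, at 1.4 rad/s or more for 2 s (velocity of joint disc above 1.4 rad/s and contact force between the fingers and disc below 0.05 N), for 2 s.
2. a fingertip holds the disc at rest with the yellow band at the pointer (contact force between the fingers and disc above 0.3 N and velocity of joint disc between -0.05 and 0.05 rad/s and horizontal distance between band and pointer below 0.0205 m), for 0.15 s.
At the end, for the whole second after the job is handed in: the disc is at rest (under 0.05 rad/s) with the middle of the yellow band within 20.5 mm of the pointer's point (the pointer aims into the band), and no bystander is more than 15 mm from where it began (horizontal distance between band and pointer below 0.0205 m and velocity of joint disc between -0.05 and 0.05 rad/s and distance of each of jar, spool, tape, glue, cards, screwdriver, pencup, stapler from where it was at the start of the episode below 0.015 m); the robot touches nothing.
It fails at once if the disc, once spun past the pointer, comes to rest with the band away from it (value of joint disc above 0.3 rad and velocity of joint disc between -0.05 and 0.05 rad/s and horizontal distance between band and pointer above 0.0205 m).
It fails at once if a bystander is lifted, carried or pushed away by more than 15 mm (distance of any of jar, spool, tape, glue, cards, screwdriver, pencup, stapler from where it was at the start of the episode above 0.015 m).
It also fails if it takes over 43 s, if anything falls off the work surface, if the arm or the gripper's body presses on something with over 40 N, if the wrist force passes 120 N, or if a joint passes its speed limit or range.

## Robot

A 6-joint arm with a two-finger parallel gripper is mounted at the origin on the work surface. World frame = base frame: x ahead of the robot, y to its left, z up, the work surface at z = 0. Lengths are in mm, angles in degrees, forces in N, time in s.
With the tool pointing down it reaches from about 350 to 850 mm from the base axis. Payload 8.1 kg.
Tool frame: the origin (TCP) lies midway between the tips of the shut fingers; the grasp point (between the pads) lies 19 mm behind it (r.tcp_to_grasp is the distance from the TCP to the grasp point, in mm); z points along the fingers, y is the direction in which the jaws open and shut (so a half turn about z gives the same grasp; the last joint's range is limited). The gripper opens to 85 mm and grips with 20 to 120 N. Pads are 22 mm wide; open, the fingers measure 114 mm over their backs; the gripper's body (76 mm by 85 mm) begins 54 mm behind the grasp point. The pads swing forward as they close: fully open they stand 13 mm farther back than shut.
Start: joints at [-4.893, 7.471, 85.268, -0, 87.261, -4.893], TCP at [600.004, 0.022, 231.292] pointing down, gripper open.
Joint ranges: [-169.43, 169.43], [-51.17, 129.36], [1.28, 143.12], [-76.62, 256.62], [0, 156.53], [-152.29, 152.29]. Speed limits (degrees/s): [136.94, 136.94, 159.86, 180, 180, 180].

## Interface

Orientations are given as [roll, pitch, yaw] about the fixed x, y, z axes, in that order (R = Rz(yaw) Ry(pitch) Rx(roll)).
In Python, from bench import r gives the robot as it stands.
- The arm moves only by the tool jog_arm, never from a script. Its argument "targets" is a list of rows, each a list of 7 numbers: the shift along the tool's x, y, z in m, then the turn, a rotation vector about the tool's x, y, z in rad, then the closure, from 0 (fully open) to 1 (shut). In form: [[dx, dy, dz, wx, wy, wz, claw], ...]. A call has 1 to 5 rows; each row is the pose to reach, as a shift and turn from the pose commanded when the call began, along the tool's axes at that moment; what a row does not reach only later rows make up. A row lasts 1/12 s, in which the tool goes at most 41.7 mm and 7.16 degrees, less where a joint would pass 70% of its speed; a pose out of reach is approached as far as the arm can. A call with a gripper value outside its range is refused whole. The fingers move at their own pace and stop on an object; "newtons" is the grip in N (left out, the last holds). Time passes only in rows, so rows that repeat a pose let the fingers close. It gives the time, the measured TCP pose, the force and the opening at its end, in the units of the state.
- r.sense(): the state, without advancing time (a new reading comes with each control period).
- r.snapshot(name): name is "scene" or "side" or "wrist"; returns a dict with "pixels" (384x512x3 uint8, red, green, blue), "fx", "fy", "cx", "cy" (pixels), "origin" and "attitude" of the camera in the world. Camera axes: x right, y down, z forward; pixel columns grow to the right and rows downward; lengths in mm; the calibration is good to about 2 mm. A picture is of the moment at which its call begins. There is no depth.
- r.hand_in(): hands the job in, once; it reports no verdict.
The state is a dict: "time": time; "joint_pos": joint angles; "qd": joint speeds; "joint_efforts": joint torques, N m; "tool_pos": TCP position; "tcp_rot": TCP orientation; "ft_force": force on the tool from outside, world axes, zero at the start; "wrist_torque": the same for the moment, N m; "finger_gap": finger opening in mm.
Only numpy, scipy, OpenCV 4.12 (cv2) and the standard library are available. Lean on these libraries where they do the work, as an engineer would, in place of code of your own. Each camera call takes 0.05 s, during which the arm holds its last target.

## Working session

There is one attempt and no reset: what is moved stays moved. The work goes in short steps, Python scripts to look and compute and a tool call to move; the robot and the scene stay as the last step left them, time stands still between calls to the robot, and variables do not carry over. Pictures are saved under pics/ and viewed, and the job is handed in when it is done.

Besides the shell and the picture viewer there is one more tool, called after "Call:" by a JSON object that holds its "method" and its "body". jog_arm: Moves the arm, as the interface text tells. Its arguments: {"type":"object","properties":{"targets":{"type":"array","items":{"type":"array","items":{"type":"number"}}},"newtons":{"type":"number"}},"required":["targets"]}

```bash
ls; mkdir -p pics
python3 - <<'E'
from bench import r
import cv2
print(r.sense())
for n in ["scene","side","wrist"]:
    s=r.snapshot(n); cv2.imwrite(f"pics/{n}0.png",s["pixels"][:,:,::-1]); print(n,{k:v for k,v in s.items() if k!="pixels"})
E
```

```text
pics
{'time': 0.0, 'joint_pos': array([-4.89142862e+00,  7.51418978e+00,  8.53303882e+01,  4.39249961e-04,
        8.72633897e+01, -4.89454188e+00]), 'qd': array([-0.04669776,  0.01787438,  0.00765927, -0.0522696 ,  0.04648038,
       -0.03272681]), 'joint_efforts': array([-1.90700346e-03, -5.69404185e+01, -5.00557995e+01, -2.19391650e-04,
        1.44415747e-02,  7.24149572e-05]), 'tool_pos': array([5.99432358e+02, 9.08037836e-02, 2.30243401e+02]), 'tcp_rot': array([-1.79892463e+02, -9.64912404e-03,  9.00030828e+01]), 'ft_force': array([-0.21116803, -0.28704341,  0.32314008]), 'wrist_torque': array([ 0.04412928, -0.0095061 ,  0.01748257]), 'finger_gap': 85.2084855049285}
scene {'fx': 457.1774242944373, 'fy': 457.1774242944373, 'cx': 264.34293099476315, 'cy': 200.1362478170701, 'origin': array([1234.18559029,  565.37705805, 1257.36317693]), 'attitude': array([-143.83281799,   -0.9371915 ,  132.8853066 ])}
side {'fx': 398.3047214823178, 'fy': 398.3047214823178, 'cx': 252.9283845635064, 'cy': 190.2739427315897, 'origin': array([ -65.9034584 , -588.42256285,  779.20250149]), 'attitude': array([-128.57211632,    0.80330916,  -47.10597513])}
wrist {'fx': 318.11140360468346, 'fy': 318.11140360468346, 'cx': 260.8719155007272, 'cy': 187.12374205323582, 'origin': array([600.48477874,  75.18383431, 372.44751485]), 'attitude': array([1.62818648e+02, 6.27827802e-02, 1.20123691e-05])}
```

View pics/scene0.png

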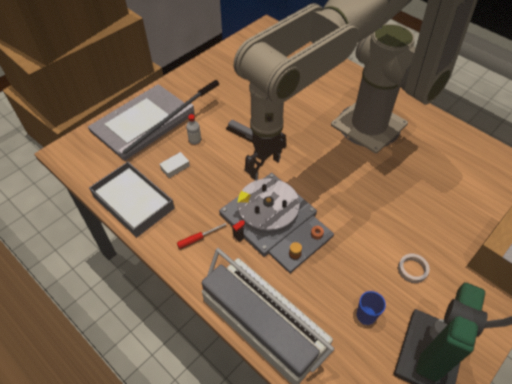

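View pics/side0.png

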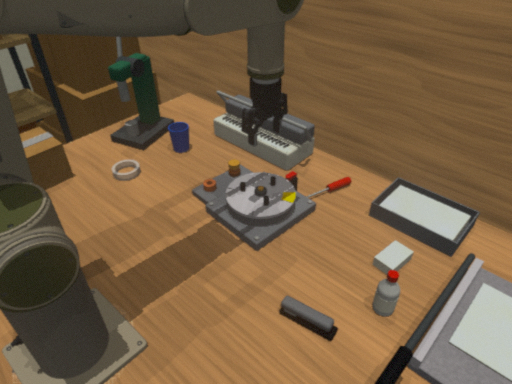

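View pics/wrist0.png

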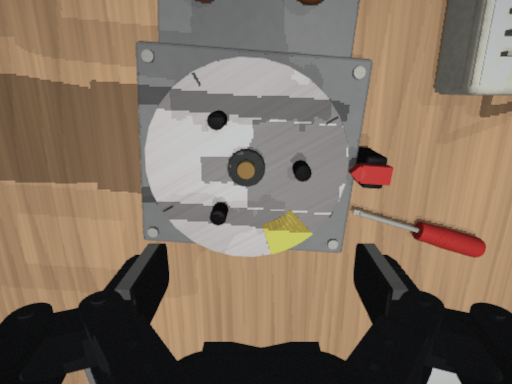

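Wrist view: disc around (247,160), hub (247,168), black posts at (217,120), (302,170), (219,213), yellow band at (288,232), red pointer tip at (352,174). Camera right is world +x and up is +y. Now I'll measure these.

```bash
cat > h.py <<'E'
import numpy as np, cv2
from scipy.spatial.transform import Rotation as Ro
from bench import r
def ray(s,uv,z):
    uv=np.atleast_2d(uv).astype(float)
    d=np.c_[(uv[:,0]-s["cx"])/s["fx"],(uv[:,1]-s["cy"])/s["fy"],np.ones(len(uv))]
    d=d@Ro.from_euler("xyz",s["attitude"],degrees=True).as_matrix().T
    o=np.array(s["origin"]); return (o+d*((z-o[2])/d[:,2])[:,None])[:,:2]
def mask(s,lo,hi):
    return cv2.inRange(cv2.cvtColor(s["pixels"],cv2.COLOR_RGB2HSV),lo,hi)
def yellow(s,c,rmin=50,rmax=105):
    m=mask(s,(22,120,60),(36,255,255)); v,u=np.nonzero(m)
    if len(u)<8: return None
    p=ray(s,np.c_[u,v],70)-c; rr=np.hypot(*p.T); p=p[(rr>rmin)&(rr<rmax)]
    return p
E
python3 - <<'E'
from h import *
for n in ["wrist","scene","side"]:
    s=r.snapshot(n)
    m=mask(s,(22,120,60),(36,255,255)); v,u=np.nonzero(m); print(n,"yellow",len(u),ray(s,[u.mean(),v.mean()],70))
    m=mask(s,(0,170,120),(6,255,255)); k,l,st,ce=cv2.connectedComponentsWithStats(m)
    for i in range(1,k):
        if st[i,4]>15: print(" red",st[i],ce[i],ray(s,ce[i],70))
    if n=="wrist":
        g=cv2.cvtColor(s["pixels"],cv2.COLOR_RGB2GRAY)
        b=cv2.inRange(g,0,45); k,l,st,ce=cv2.connectedComponentsWithStats(b)
        for i in range(1,k):
            if 40<st[i,4]<3000 : print(" dark",st[i],ce[i],ray(s,ce[i],95),ray(s,ce[i],70))
        big=cv2.resize(s["pixels"][30:270,120:400],None,fx=2.8,fy=2.4)
        cv2.imwrite("pics/w1.png",cv2.resize(s["pixels"][30:270,120:400],None,fx=2.4,fy=2.4,interpolation=cv2.INTER_CUBIC)[:,:,::-1])
E
```

```text
wrist yellow 1137 [[625.48924861 -67.127266  ]]
 red [351 165  42  20 650] [372.46153846 174.50615385] [[709.98307163  -5.36728565]]
 red [ 417  224   68   32 1111] [451.83258326 240.75517552] [[800.72808755 -77.25935082]]
 dark [299   0  21   5  55] [309.           2.16363636] [[637.53995669 139.21930359]] [[640.87372719 144.98693346]]
 dark [208 111  19  18 267] [217.0411985  119.35580524] [[562.72232993  50.1285228 ]] [[559.31769157  47.87223996]]
 dark [349 147  40  26 458] [368.23799127 158.29912664] [[695.64710013  16.17146558]] [[704.21425889  10.85685885]]
 dark [293 160  18  21 280] [301.125      170.22142857] [[636.45214131   5.25374613]] [[639.68793831  -1.04415905]]
 dark [359 183  23   5  56] [370.58928571 185.48214286] [[700.30489432  -9.05870053]] [[709.29155479 -16.64564844]]
 dark [210 203  18  22 284] [218.72535211 213.20774648] [[560.78463017 -36.25098869]] [[557.20547394 -46.28699524]]
 dark [413 222  10  16  88] [418.31818182 229.27272727] [[750.16239624 -52.60881941]] [[763.63944549 -64.11808508]]
scene yellow 105 [[621.71055977 -70.00247279]]
 red [188 114   7   5  25] [191.16 116.32] [[ 490.06043856 -469.00420009]]
 red [233 221  12   9  61] [238.40983607 224.90163934] [[709.6630191   -4.71406889]]
 red [177 232  26  16 165] [189.4        239.35757576] [[848.27984028 -75.28295912]]
side yellow 171 [[563.23523507 115.43563351]]
 red [286 171  11   7  42] [290.42857143 174.33333333] [[710.23077829  -7.35922015]]
 red [328 177  23  12 123] [339.37398374 182.48780488] [[ 773.73342211 -138.55533759]]
 red [388 270  11   9  73] [393.06849315 273.83561644] [[ 568.5720611  -415.26773132]]
```

View pics/w1.png

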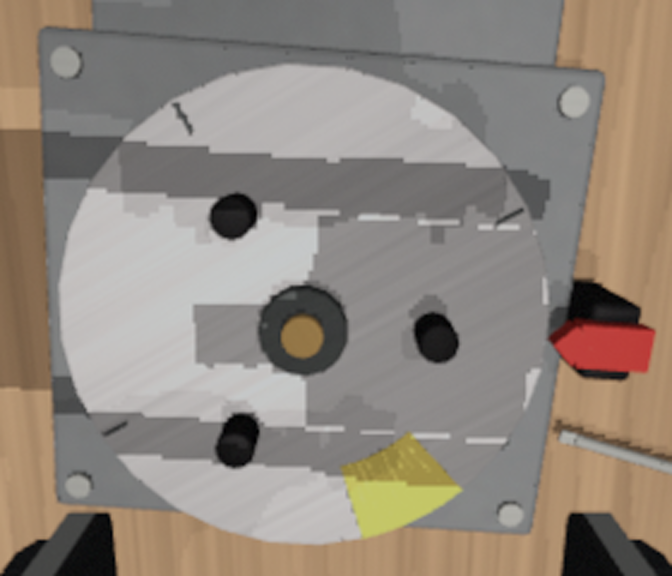

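Run:
```python
from h import *
s=r.snapshot("wrist")
px=np.array([[66,62],[574,101],[78,486],[510,514]])/2.4+[120,30]
p=ray(s,px,32); print(p, p.mean(0))
for a,b in [(0,1),(2,3)]: d=p[b]-p[a]; print(np.degrees(np.arctan2(d[1],d[0])),np.hypot(*d))
for a,b in [(0,2),(1,3)]: d=p[a]-p[b]; print(np.degrees(np.arctan2(d[1],d[0]))-90)
c=np.array([586,3.3])
q=ray(s,np.array([[550,340]])/2.4+[120,30],70)-c; print("tip",q,np.degrees(np.arctan2(q[:,1],q[:,0])))
y=yellow(s,c); print(len(y),y.mean(0)); print(r.sense()["tool_pos"],r.sense()["time"])
```

```text
[[ 487.81416061  106.44832409]
 [ 699.83895818   91.22400785]
 [ 473.41034842  -86.07118574]
 [ 685.73151308 -101.24270007]] [586.69874507   2.58961153]
-4.107041061224287 212.57068140072775
-4.087151662743493 212.86251855730524
-4.278750388567914
-4.192175185490328
tip [[101.37254284  -5.96011132]] [-3.36478249]
1154 [ 39.27038345 -70.45777452]
[5.99875644e+02 5.66073566e-02 2.31040550e+02] 0.35
```

Call:
{"method": "jog_arm", "body": {"targets": [[-0.04, -0.007, 0.01, 0, 0, 0, 1], [-0.079, -0.014, 0.02, 0, 0, 0, 1], [-0.079, -0.014, 0.06, 0, 0, 0, 1], [-0.079, -0.014, 0.1, 0, 0, 0, 1], [-0.079, -0.014, 0.13, 0, 0, 0, 1]], "newtons": 20}}

```text
time: 0.77
tool_pos: [584.9, -79.8, 98.6]
tcp_rot: [-179.9, -0.0, 89.9]
ft_force: [-0.1, 1.4, -1.1]
finger_gap: 25.4
```

Call:
{"method": "jog_arm", "body": {"targets": [[0, 0, 0.01, 0, 0, 0, 1], [0, 0, 0.02, 0, 0, 0, 1], [0, 0, 0.02, 0, 0, 0, 1], [0, 0, 0.02, 0, 0, 0, 1]]}}

```text
time: 1.1
tool_pos: [587.1, -79.0, 82.9]
tcp_rot: [179.9, 0.0, 90.0]
ft_force: [0.7, -0.2, 0.7]
finger_gap: 0.0
```

Run:
```python
from h import *
s=r.snapshot("wrist"); t=r.sense(); print(t["time"],t["tool_pos"],t["ft_force"],t["finger_gap"])
cv2.imwrite("pics/w2.png",s["pixels"][:,:,::-1])
s=r.snapshot("side")
cv2.imwrite("pics/s2.png",cv2.resize(s["pixels"][80:280,160:360],None,fx=3,fy=3,interpolation=cv2.INTER_CUBIC)[:,:,::-1])
```

```text
1.15 [587.73249466 -79.10650214  83.74134564] [0.067721   0.16977376 0.23951994] 0.04556108600030467
```

View pics/w2.png

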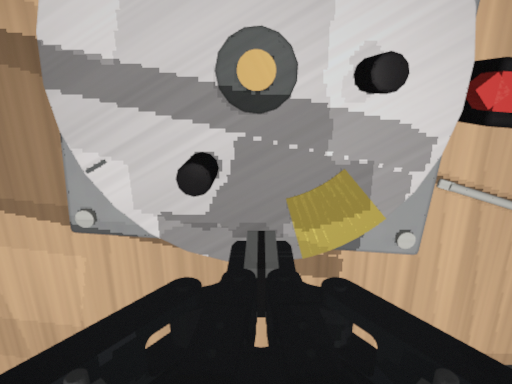

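View pics/s2.png

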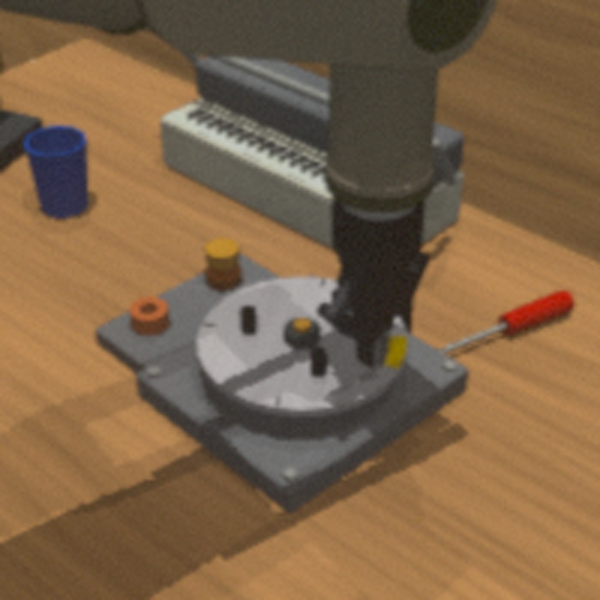

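The wrist view shows the shut fingertip at (261,240), clear of the post at (198,174) and over the bare ring. I'll probe the face height gently.

Call:
{"method": "jog_arm", "body": {"targets": [[0, 0, 0.004, 0, 0, 0, 1], [0, 0, 0.008, 0, 0, 0, 1], [0, 0, 0.0085, 0, 0, 0, 1]]}}

```text
time: 1.45
tool_pos: [586.0, -78.9, 72.7]
tcp_rot: [180.0, 0.0, 90.0]
ft_force: [-0.6, -0.0, -0.7]
finger_gap: -0.2
```

Call:
{"method": "jog_arm", "body": {"targets": [[0, 0, 0.001, 0, 0, 0, 1], [0, 0, 0.001, 0, 0, 0, 1]]}}

```text
time: 1.62
tool_pos: [585.8, -78.9, 71.6]
tcp_rot: [-180.0, -0.0, 90.0]
ft_force: [-0.2, 0.1, -0.1]
finger_gap: -0.1
```

Call:
{"method": "jog_arm", "body": {"targets": [[0, 0, 0.001, 0, 0, 0, 1], [0, 0, 0.001, 0, 0, 0, 1]]}}

```text
time: 1.78
tool_pos: [586.0, -79.0, 70.7]
tcp_rot: [-180.0, -0.0, 90.0]
ft_force: [-1.3, -0.2, -0.0]
finger_gap: 0.2
```

Call:
{"method": "jog_arm", "body": {"targets": [[0, 0, 0.001, 0, 0, 0, 1], [0, 0, 0.001, 0, 0, 0, 1]]}}

```text
time: 1.95
tool_pos: [586.4, -79.0, 70.1]
tcp_rot: [180.0, 0.0, 90.0]
ft_force: [-0.2, 0.7, -0.7]
finger_gap: 0.0
```

Call:
{"method": "jog_arm", "body": {"targets": [[0, 0, 0.0005, 0, 0, 0, 1], [0, 0, 0.0005, 0, 0, 0, 1]]}}

```text
time: 2.12
tool_pos: [586.7, -79.1, 70.1]
tcp_rot: [179.9, 0.0, 90.0]
ft_force: [-0.9, 1.1, 5.1]
finger_gap: -0.0
```

Call:
{"method": "jog_arm", "body": {"targets": [[0, 0, 0.0005, 0, 0, 0, 1], [0, 0, 0.0005, 0, 0, 0, 1]]}}

```text
time: 2.28
tool_pos: [587.1, -79.1, 70.1]
tcp_rot: [179.9, 0.0, 90.0]
ft_force: [-1.0, 1.6, 6.8]
finger_gap: 0.1
```

Call:
{"method": "jog_arm", "body": {"targets": [[0, 0, -0.03, 0, 0, 0, 1], [0, -0.02, -0.055, 0, 0, 0, 1], [0.015, -0.053, -0.055, 0, 0, 0, 1], [0.031, -0.055, -0.055, 0, 0, 0, 1], [0.031, -0.055, -0.035, 0, 0, 0, 1]]}}

```text
time: 2.7
tool_pos: [531.9, -46.4, 107.3]
tcp_rot: [179.7, 0.0, 90.0]
ft_force: [0.6, -0.0, 0.5]
finger_gap: -0.2
```

Call:
{"method": "jog_arm", "body": {"targets": [[0, 0, 0.01, 0, 0, 0, 1], [0, 0, 0.02, 0, 0, 0, 1], [0, 0, 0.021, 0, 0, 0, 1], [0, 0, 0.021, 0, 0, 0, 1]]}}

```text
time: 3.03
tool_pos: [530.3, -48.2, 81.6]
tcp_rot: [-179.9, -0.0, 90.0]
ft_force: [0.1, -0.4, 0.4]
finger_gap: -0.2
```

Run:
```python
from h import *
s=r.snapshot("wrist"); t=r.sense(); print(t["time"],t["tool_pos"],t["ft_force"],t["finger_gap"])
cv2.imwrite("pics/w3.png",s["pixels"][:,:,::-1])
```

```text
3.0833 [530.94434616 -48.30481014  82.43865876] [-0.01975608 -0.78998217  0.07240691] 0.3191135342443453
```

View pics/w3.png

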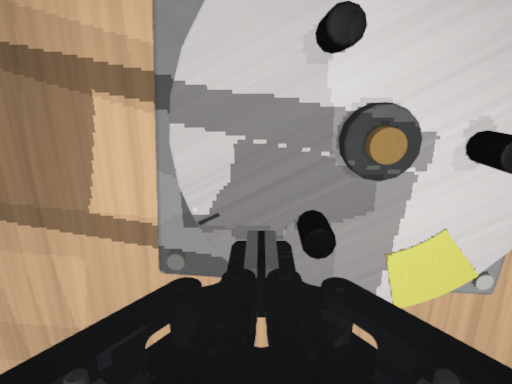

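The fingertip at (261,240) stands clear to the left of the post at (318,238). Flicking along +x.

Call:
{"method": "jog_arm", "body": {"targets": [[0, 0.006, 0, 0, 0, 0, 1], [0, 0.016, 0, 0, 0, 0, 1], [0, 0.029, 0, 0, 0, 0, 1], [0, 0.044, 0, 0, 0, 0, 1], [0, 0.059, 0, 0, 0, 0, 1]]}}

```text
time: 3.5
tool_pos: [591.7, -48.4, 83.7]
tcp_rot: [179.9, 0.0, 90.0]
ft_force: [-0.2, -0.3, -0.4]
finger_gap: 0.0
```

Call:
{"method": "jog_arm", "body": {"targets": [[0, 0, -0.02, 0, 0, 0, 1], [0, 0, -0.05, 0, 0, 0, 1], [-0.02, 0, -0.06, 0, 0, 0, 1], [-0.031, -0.004, -0.06, 0, 0, 0, 1]]}}

```text
time: 3.83
tool_pos: [589.8, -80.7, 147.8]
tcp_rot: [179.5, 0.1, 90.0]
ft_force: [1.0, -1.1, 0.4]
finger_gap: 0.3
```

```bash
cat >> h.py <<'E'
C=np.array([586.2,3.0]); PH=np.radians(-4.15)
def meas(n,save=None):
    t=r.sense()["time"]; s=r.snapshot(n)
    if save: cv2.imwrite(save,s["pixels"][:,:,::-1])
    p=yellow(s,C,60,100)
    if p is None or len(p)<5: return t,None,0
    a=np.arctan2(p[:,1],p[:,0]); m=np.angle(np.exp(1j*a).mean())
    return t,np.angle(np.exp(1j*(m-PH))),len(p)
E
python3 - <<'E'
from h import *
t=r.sense(); print(t["time"],t["tool_pos"])
for n in ["wrist","scene","wrist","scene"]: print(n,meas(n,f"pics/f_{n}.png"))
E
```

```text
3.8333 [589.82094392 -80.65132224 147.84307046]
wrist (3.8333, None, 0)
scene (3.8833, np.float64(1.843911919313771), 117)
wrist (3.9333, None, 0)
scene (3.9833, np.float64(2.2395076399411407), 107)
```

Call:
{"method": "jog_arm", "body": {"targets": [[0, 0, 0.02, 0, 0, 0, 1], [0, 0, 0.04, 0, 0, 0, 1], [0, 0, 0.06, 0, 0, 0, 1], [0, 0, 0.06, 0, 0, 0, 1], [0, 0, 0.06, 0, 0, 0, 1]]}}

```text
time: 4.45
tool_pos: [584.0, -78.0, 80.4]
tcp_rot: [-179.7, -0.1, 90.0]
ft_force: [0.3, -0.4, -0.2]
finger_gap: -0.1
```

Run:
```python
from h import *
t=r.sense(); print(t["time"],t["tool_pos"])
for i in range(8):
  for n in ["scene","wrist"]: print(n,meas(n,f"pics/g{i}_{n}.png"))
```

```text
4.45 [583.97998126 -77.99594109  80.41547132]
scene (4.45, np.float64(-2.279381425420891), 93)
wrist (4.5, np.float64(-2.050934002042068), 4539)
scene (4.55, np.float64(-1.929060311448858), 75)
wrist (4.6, np.float64(-1.7219094703506093), 3605)
scene (4.65, np.float64(-1.4917333585356625), 65)
wrist (4.7, np.float64(-1.254330896173616), 3565)
scene (4.75, np.float64(-1.1493824583927603), 92)
wrist (4.8, np.float64(-0.9240086215054848), 4974)
scene (4.85, np.float64(-0.7643982109733842), 102)
wrist (4.9, np.float64(-0.55367763573588), 5464)
scene (4.95, np.float64(-0.3996460745668193), 117)
wrist (5.0, np.float64(-0.20776057101451628), 5075)
scene (5.05, np.float64(-0.029382510523038644), 129)
wrist (5.1, np.float64(0.18738853659381266), 4380)
scene (5.15, np.float64(0.3461599732562428), 129)
wrist (5.2, np.float64(0.3499580509600443), 1688)
```

Spinning at about 3.7 rad/s. I'll let it run free and watch it.

Run:
```python
from h import *
o=[]
while r.sense()["time"]<12.5: o.append(meas("scene"))
o=[(a,b,c) for a,b,c in o if b is not None and c>60]
T=np.array([x[0] for x in o]);A=np.unwrap([x[1] for x in o])
for t0 in np.arange(5.5,12.5,1):
    k=(T>=t0-.4)&(T<t0+.4)
    if k.sum()>3: print(t0,np.polyfit(T[k]-t0,A[k],1),k.sum())
print(r.sense()["time"],np.angle(np.exp(1j*A[-1])))
```

```text
5.5 [3.39281145 1.57684203] 13
6.5 [3.04794916 4.73524416] 14
7.5 [2.75476061 7.67094604] 16
8.5 [ 2.32735546 10.172304  ] 15
9.5 [ 2.20435262 12.45288581] 16
10.5 [ 1.86757331 14.48917473] 16
11.5 [ 1.58586489 16.18577669] 16
12.5 -1.2322893410537794
```

Speed is about 1.35 rad/s and the disc would not complete another turn, so I brake on this pass. Hovering just above the face first.

Call:
{"method": "jog_arm", "body": {"targets": [[0, 0, 0.006, 0, 0, 0, 1], [0, 0, 0.0105, 0, 0, 0, 1]]}}

```text
time: 12.67
tool_pos: [586.2, -79.0, 72.0]
tcp_rot: [180.0, 0.0, 90.0]
ft_force: [1.0, -0.3, -1.1]
finger_gap: 0.2
```

Run:
```python
from h import *
t=r.sense(); print(t["time"],t["tool_pos"],t["ft_force"])
for n in ["scene","wrist","scene","wrist","scene"]: print(n,meas(n,f"pics/h_{n}.png"))
print(r.sense()["time"],r.sense()["tool_pos"],r.sense()["ft_force"])
```

```text
12.6667 [586.16176754 -79.00707481  71.97557427] [ 1.01306195 -0.34303078 -1.06083426]
scene (12.6667, np.float64(-0.9250063802573428), 95)
wrist (12.7167, np.float64(-0.8170560759998571), 5929)
scene (12.7667, np.float64(-0.7739526601073549), 103)
wrist (12.8167, np.float64(-0.6800203920053871), 6077)
scene (12.8667, np.float64(-0.6461404673516449), 103)
12.9167 [585.85715184 -78.94152582  72.05598646] [-0.59873487  0.01215547 -0.0163217 ]
```

Call:
{"method": "jog_arm", "body": {"targets": [[0, 0, 0, 0, 0, 0, 1], [0, 0, 0, 0, 0, 0, 1], [0, 0, 0, 0, 0, 0, 1], [0, 0, 0.0035, 0, 0, 0, 1], [0, 0, 0.0037, 0, 0, 0, 1]]}}

```text
time: 13.33
tool_pos: [587.6, -79.2, 70.0]
tcp_rot: [179.8, 0.0, 90.0]
ft_force: [-0.4, 0.8, 11.5]
finger_gap: -0.1
```

Run:
```python
from h import *
t=r.sense(); print(t["time"],t["tool_pos"],t["ft_force"])
for n in ["scene","wrist"]*4: print(n,meas(n,f"pics/i_{n}.png"), r.sense()["ft_force"])
```

```text
13.3333 [587.55536072 -79.15342319  70.00445819] [-0.41350328  0.80523463 11.51140349]
scene (13.3333, np.float64(-0.12666736891541702), 121) [0.23582606 0.61990134 7.18891692]
wrist (13.3833, np.float64(-0.11353656063591325), 5884) [-0.49848913  0.70235583  7.55041676]
scene (13.4333, np.float64(-0.12666736891541702), 121) [0.99599641 0.37335542 7.55016026]
wrist (13.4833, np.float64(-0.11607110128329524), 5988) [0.38823559 0.42677879 7.04365261]
scene (13.5333, np.float64(-0.12875597338350214), 122) [ 0.72141861 -0.29108413  7.11190489]
wrist (13.5833, np.float64(-0.11857607913177436), 6073) [-0.70528519  0.4351881   6.46313942]
scene (13.6333, np.float64(-0.12875597338350214), 122) [0.26889029 0.63346112 6.85096952]
wrist (13.6833, np.float64(-0.11205980606562733), 6092) [-0.1228841  -0.08022863  5.71384075]
```

Stopped at about -0.12 rad (9.7 mm off, limit 20.5 mm) and held for more than 0.3 s. Lifting straight up.

Call:
{"method": "jog_arm", "body": {"targets": [[0, 0, -0.02, 0, 0, 0, 1], [0, 0, -0.06, 0, 0, 0, 1], [0, 0, -0.1, 0, 0, 0, 1], [0, 0, -0.12, 0, 0, 0, 1], [0, 0, -0.12, 0, 0, 0, 1]]}}

```text
time: 14.15
tool_pos: [589.6, -79.8, 195.9]
tcp_rot: [179.4, 0.1, 90.0]
ft_force: [-0.3, -0.7, 0.6]
finger_gap: 0.1
```

Run:
```python
from h import *
t=r.sense(); print(t["time"],t["tool_pos"],t["ft_force"])
for n in ["scene","wrist"]*5: print(n,meas(n,f"pics/j_{n}.png"))
```

```text
14.15 [589.58208519 -79.77650787 195.85079976] [-0.25573364 -0.72855697  0.64785162]
scene (14.15, np.float64(-0.1571348414516154), 120)
wrist (14.2, np.float64(-0.31006622440229875), 818)
scene (14.25, np.float64(-0.163739556215723), 116)
wrist (14.3, np.float64(-0.31005224120711095), 898)
scene (14.35, np.float64(-0.16374192396082163), 117)
wrist (14.4, np.float64(-0.31214705097071505), 932)
scene (14.45, np.float64(-0.1775891289773473), 119)
wrist (14.5, np.float64(-0.3145595302518454), 956)
scene (14.55, np.float64(-0.17836563637480896), 117)
wrist (14.6, np.float64(-0.3182778356337092), 943)
```

View pics/j_wrist.png

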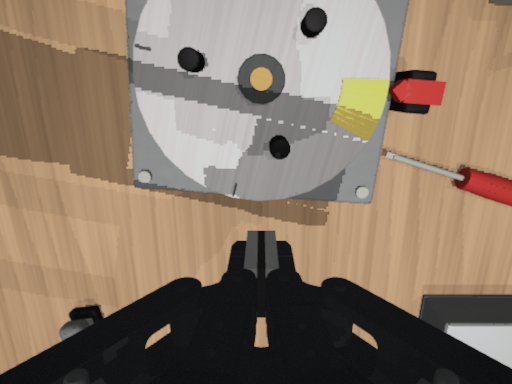

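View pics/j_scene.png

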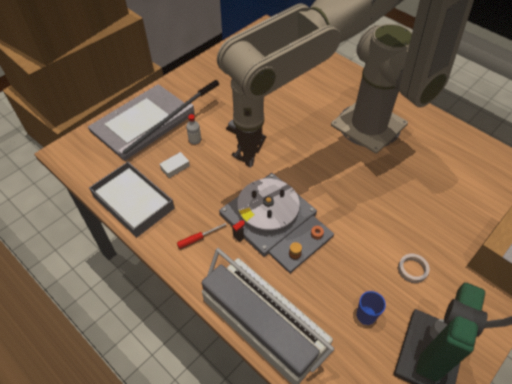

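Run:
```python
from h import *
for i in range(6):
  print(meas("scene"))
  t=r.sense()["time"]; s=r.snapshot("wrist")
  m=mask(s,(18,80,50),(36,255,255)); m=cv2.morphologyEx(m,cv2.MORPH_OPEN,np.ones((5,5)))
  v,u=np.nonzero(m); p=ray(s,np.c_[u,v],70)-C; q=p[(np.hypot(*p.T)>50)&(np.hypot(*p.T)<105)]
  q=q.mean(0)
  g=cv2.inRange(cv2.cvtColor(s["pixels"],cv2.COLOR_RGB2GRAY),0,45); k,l,st,ce=cv2.connectedComponentsWithStats(g)
  P=[(ray(s,ce[j],95)[0]+ray(s,ce[j],70)[0])/2 for j in range(1,k) if 100<st[j,4]<800 and ce[j][1]<170 and 150<ce[j][0]<340]
  P=[x for x in P if abs(np.hypot(*(x-C))-52)<8]
  a=[(np.angle(np.exp(3j*(np.arctan2(*(x-C)[::-1])-np.pi/3-PH)))/3) for x in P]
  # band lies midway between posts -> post angle = band + 60deg (mod 120)
  print(t,"yellow",q,np.arctan2(q[1],q[0])-PH,"posts",len(P),np.round(a,3), r.sense()["tool_pos"])
print(r.sense()["time"])
```

```text
(14.65, np.float64(-0.1783762660399466), 115)
14.7 yellow [ 78.67529585 -19.52026139] -0.17076948736091463 posts 3 [-0.176 -0.185 -0.183] [585.79344339 -78.9453216  188.06267481]
(14.75, np.float64(-0.18455621930312502), 118)
14.8 yellow [ 78.60670604 -19.67817312] -0.17286472405208292 posts 3 [-0.177 -0.19  -0.185] [585.95317586 -78.97522342 188.40205584]
(14.85, np.float64(-0.1829484799122988), 117)
14.9 yellow [ 78.66783034 -19.69397775] -0.17287074045185896 posts 3 [-0.177 -0.191 -0.184] [586.03472894 -78.99270993 188.60523075]
(14.95, np.float64(-0.1844583402172665), 118)
15.0 yellow [ 78.62731519 -19.66452878] -0.1726396666252118 posts 3 [-0.18  -0.191 -0.185] [586.03727735 -79.0092162  188.66167824]
(15.05, np.float64(-0.1806618851812894), 116)
15.1 yellow [ 78.6448512  -19.65840462] -0.17251389220853003 posts 3 [-0.18  -0.19  -0.184] [586.04001143 -79.00243866 188.66989897]
(15.15, np.float64(-0.1806618851812894), 116)
15.2 yellow [ 78.63572364 -19.65850853] -0.17254244378974382 posts 3 [-0.18  -0.191 -0.185] [586.0364278  -78.99798194 188.65372749]
15.25
```

Run:
```python
from h import *
print(r.hand_in(), r.sense()["time"])
```

```text
the job is handed in; nothing more can be done
the job is handed in; nothing more can be done
```

The spin test is done and handed in. The disc is at rest with the band about 0.18 rad, roughly 14 mm, short of the pointer; the limit is 20.5 mm. The handing-in gave no verdict.

- **Flick:** I pushed a post along +x with the shut fingertip and lifted clear. The disc ran anticlockwise at about 3.7 rad/s and was still at about 1.6 rad/s some 8 s later, untouched throughout.
- **Brake:** I pressed on the bare ring, 82 mm from the axle, at about 7 N (11.5 N at first) when the disc was down to about 1.3 rad/s. It stopped at −0.12 rad, held there for about 0.35 s, and I lifted straight up.
- **Drift after lifting:** The disc crept back about 0.06 rad as the finger left, at no more than about 0.05 rad/s. By about 0.6 s before I handed in it had come to rest on its own.
- **Last checks:** The last position measurements agreed: band in both views −0.17 to −0.18 rad, posts −0.18 to −0.19 rad. My two estimates of the pointer's direction differ by about 0.8°. With the less favourable one, the offset is about 15.5 mm, still inside the limit.
- **Bystanders:** In the last overhead picture those in view looked unmoved. I did not measure their positions.

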